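# Close the screw press on the printing block

### The job

Close the small screw press on the printing block that lies in it: with the fingertips, push the spokes of the star wheel on top round clockwise (seen from above) until the pressing plate has come down on the block and the wheel is tight, then let go. Work only the wheel, do not push on the plate; the block stays where it lies, and the things lying beside the press are left alone.

Things in the scene. Friction and masses are not known exactly. Their poses are not given: they have to be found in the camera images.
- press: frame of the screw press, fixed to the table: grey base 190 x 215 x 16 mm (x, y, z), steel bed on it with its top at z = 22 mm; 18 mm columns at y = +-88 mm; crosshead along y over them, 46 mm wide, top at z = 130 mm (nuts over the columns up to 141 mm, boss of radius 28 mm round the axis up to 136 mm). Origin: centre of the underside, on the wheel's axis; z up
- wheel (a joint): angle (rad) of the star wheel on its upright axis; grows CLOCKWISE seen from above. Each rad lowers the plate 4.8 mm. Starts at 0 to 2.2; the plate meets the block at about 5.3; end stop 6.6. Stays where it is left. Friction 0.2 N m: 2 to 3 N pushed at 85 mm from the axis turns it; once on the block it stiffens, and about 9 N there makes it tight
- wheel_hub (a point): point on the wheel's axis at the height of the spokes' centre lines, z = 162 mm (the wheel does not rise or sink). Hub radius 20 mm, top at z = 178 mm; the plate's spindle (18 mm thick) comes up through it, to z = 203 mm with the wheel at 0, sinking as the press closes
- spoke_end (a point): centre of the black ball (radius 11 mm) at the end of one of the wheel's four bare round steel spokes (12 mm thick); 110 mm from the axis. The other three are the same, at quarter turns from it
- plate: the pressing plate, steel, 128 x 142 x 13 mm, hanging under the crosshead on the threaded spindle, which it carries. Origin: centre of its lower face, 70.5 mm above the table with the wheel at 0 and 45 mm when it rests on the block; moves only up and down, with the wheel
- block: the printing block lying loose on the bed under the plate: wood with a cork-coloured relief layer, 100 x 120 x 23 mm, 0.25 kg. Origin: centre of its underside
- tape: bystander: roll of masking tape lying flat, 104 x 102 x 25 mm; origin under its centre
- oil_stick: bystander: stub of grey oil stick, lying, 23 x 119 x 22 mm; origin under its centre
- paint_tube: bystander: blue and white paint tube, lying, 36 x 114 x 23 mm; origin under its centre

How it is judged (in metres and radians):
At the end, for the whole second after the job is handed in: The plate is down on the block (lower face less than 46.5 mm above the table) and presses it with more than 12 N with nobody holding the wheel; the wheel is at rest; the block is within 12 mm and each bystander within 30 mm of where it started (contact force between plate and block above 12 N and z of plate in the frame of press below 0.0465 m and velocity of joint wheel between -0.05 and 0.05 rad/s and distance of block from where it was at the start of the episode below 0.012 m and distance of each of tape, oil_stick, paint_tube from where it was at the start of the episode below 0.03 m); the robot touches nothing.
It fails at once if the robot pushes on the pressing plate or its spindle (over 5 N) instead of the wheel (contact force between the fingers and plate above 5 N).
It fails at once if the printing block is shifted by more than 12 mm (distance of block from where it was at the start of the episode above 0.012 m).
It fails at once if a bystander is pushed, lifted or carried more than 30 mm (distance of any of tape, oil_stick, paint_tube from where it was at the start of the episode above 0.03 m).
It also fails if it takes over 51 s, if anything falls off the work surface, if the arm or the gripper's body presses on something with over 40 N, if the wrist force passes 120 N, or if a joint passes its speed limit or range.

### The arm

A 7-joint arm with a two-finger parallel gripper is mounted at the origin on a cart in front of the work surface, level with it; the furniture and walls round the work are solid. World frame = base frame: x ahead of the robot, y to its left, z up, the work surface at z = 0. Lengths are in mm, angles in degrees, forces in N, time in s.
With the tool pointing down it reaches from about 425 to 1025 mm from the base axis. Payload 9.4 kg.
Tool frame: the origin (TCP) lies on the centre line of the jaws, within the pads' length; the fingertips stand 19 mm ahead of it and the grasp point (between the pads) is the TCP; z points along the fingers, y is the line along which they close (so a half turn about z gives the same grasp; the last joint's range is limited). The gripper opens to 93 mm and grips with 3 to 60 N. Pads are 15 mm wide; open, the fingers measure 128 mm over their backs; the gripper's body (75 mm by 188 mm) begins 65 mm behind the grasp point.
Start: joints at [-67.993, 34.337, -0.143, 91.639, 0.103, 54.024, -4.572], TCP at [322.385, 649.378, 237.618] pointing down, gripper open.
Joint ranges: [-147.43, 147.43], [-19.82, 112.94], [-74.19, 73.91], [6.32, 146.72], [-59.91, 239.91], [6.04, 106.73], [-150.56, 150.56]. Speed limits (degrees/s): [127.2, 127.2, 172.46, 172.46, 180, 180, 180].

### API

Orientations are given as a 3x3 rotation matrix whose columns are the frame's x, y, z axes.
In Python, from station import * gives the robot as it stands.
- The arm moves only by the tool arm_command, never from a script. Its argument "motion" is text: rows parted by semicolons, each of 7 numbers parted by spaces: the shift along the tool's x, y, z in mm, then the turn, a rotation vector about the tool's x, y, z in rad, then the gripper's target within -1 to 1 (shut at 1, half-way at 0, fully open at -1). In form: dx dy dz rx ry rz fingers; .... A call has 1 to 20 rows; each row shifts and turns the commanded pose from where the row before left it, along the tool's axes as they then stand; what a row does not reach is not made up. A row lasts 1/12 s, in which the tool goes at most 41.7 mm and 7.16 degrees, less where a joint would pass 70% of its speed; a pose out of reach is approached as far as the arm can. A call with a gripper value outside its range is refused whole. The fingers move at their own pace and stop on an object; the grip force is fixed at half the most. Time passes only in rows, so rows that do not move let the fingers close. It gives the time, the measured TCP pose, the force, the opening and the grip force at its end, in the units of the state.
- get_obs(): the state, without advancing time (a new reading comes with each control period).
- read_camera(name): name is "scene" or "top"; returns a dict with "frame" (384x512x3 uint8, red, green, blue), "range_z" (384x512 float32, mm along the optical axis (not along the pixel's ray), 0 where there is no reading), "mtx" (3x3 intrinsics, pixels), "world_to_cam" (4x4, takes a point from world to camera coordinates). Camera axes: x right, y up, looking along -z (the intrinsics and any distortion apply to the point x, -y, -z); pixel columns grow to the right and rows downward; lengths in mm; the calibration is good to about 2 mm. A picture is of the moment at which its call begins.
- hand_in(): hands the job in; it is judged then, once.
The state is a dict: "t": time; "joints": joint angles; "qd": joint speeds; "effort": joint torques, N m; "tool_pos": TCP position; "ee_rot": TCP orientation; "contact_force": force on the tool from outside, world axes, zero at the start; "ft_torque": the same for the moment, N m; "width": finger opening in mm; "grip_force": force on a finger pad.
Only numpy, scipy, OpenCV 4.12 (cv2) and the standard library are available. Lean on these libraries where they do the work, as an engineer would, in place of code of your own. Each camera call takes 0.05 s, during which the arm holds its last target. There are 200 camera calls.

## Working session

There is one attempt and no reset: what is moved stays moved. The work goes in short steps, Python scripts to look and compute and a tool call to move; the robot and the scene stay as the last step left them, time stands still between calls to the robot, and variables do not carry over. Pictures are saved under pics/ and viewed, at most 10 in all, crops included, and the job is handed in when it is done.

Besides the shell and the picture viewer there is one more tool, called after ">>>" in YAML: its name, and indented under it one key for each argument. arm_command: Moves the arm, as the interface text tells. Its arguments: {"type":"object","properties":{"motion":{"type":"string"}},"required":["motion"]}

```bash
mkdir -p pics; ls; python3 - <<'E'
from station import *
import cv2,numpy as np
o=get_obs();print({k:np.round(v,3).tolist() for k,v in o.items()})
a=read_camera("scene");b=read_camera("top")
for n,c in(("scene",a),("top",b)):
    print(n,c["mtx"].tolist(),np.round(c["world_to_cam"],3).tolist())
    cv2.imwrite(f"pics/{n}0.png",c["frame"][:,:,::-1])
    np.savez(f"pics/{n}0.npz",**c)
E
```

```text
pics
{'t': 0.0, 'joints': [-67.995, 34.385, -0.146, 91.681, 0.105, 54.023, -4.572], 'qd': [0.073, -0.02, -0.045, 0.101, 0.032, -0.047, -0.063], 'effort': [-0.001, -76.508, 1.497, -25.233, -0.052, 0.017, 0.0], 'tool_pos': [322.176, 648.976, 236.758], 'ee_rot': [[-0.896, 0.445, -0.001], [0.445, 0.896, -0.001], [-0.0, -0.002, -1.0]], 'contact_force': [-0.187, -0.264, 1.136], 'ft_torque': [-0.029, 0.015, 0.049], 'grip_force': 0.0, 'width': 92.637}
scene [[411.33194355626995, 0.0, 257.84689640054796], [0.0, 411.33194355626995, 191.56921816913245], [0.0, 0.0, 1.0]] [[0.439, -0.899, 0.005, -309.324], [0.349, 0.176, 0.92, -287.707], [-0.828, -0.402, 0.391, -501.865], [0.0, 0.0, 0.0, 1.0]]
top [[348.56329730095484, 0.0, 253.12711772790053], [0.0, 348.56329730095484, 193.62697024687935], [0.0, 0.0, 1.0]] [[0.015, -1.0, 0.023, -109.917], [0.992, 0.018, 0.124, -554.437], [-0.124, 0.021, 0.992, -1014.286], [0.0, 0.0, 0.0, 1.0]]
```

View pics/scene0.png

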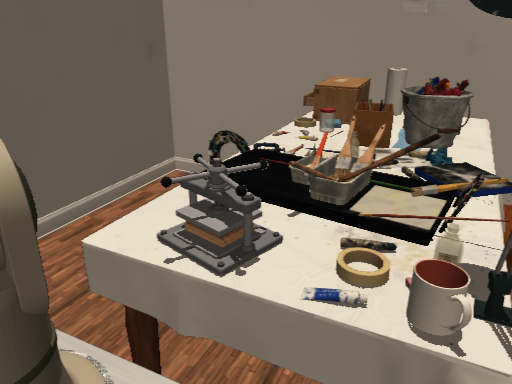

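View pics/top0.png

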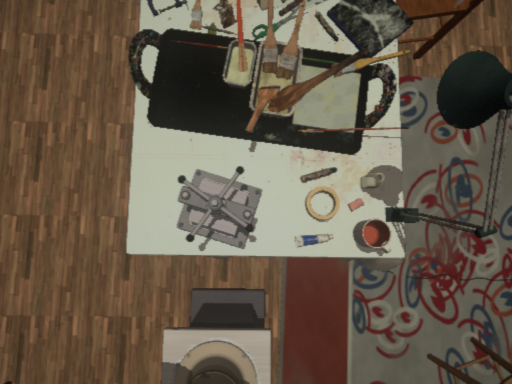

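```bash
cat > h.py <<'E'
import numpy as np,cv2
def cloud(c):
    z=c["range_z"].astype(float);K=c["mtx"];v,u=np.indices(z.shape)
    p=np.stack([(u-K[0,2])/K[0,0]*z,-(v-K[1,2])/K[1,1]*z,-z],-1)
    T=np.linalg.inv(c["world_to_cam"]);w=p@T[:3,:3].T+T[:3,3];w[z==0]=np.nan;return w
def proj(c,P):
    q=np.atleast_2d(P)@c["world_to_cam"][:3,:3].T+c["world_to_cam"][:3,3];K=c["mtx"]
    return np.c_[K[0,2]+K[0,0]*q[:,0]/-q[:,2],K[1,2]-K[1,1]*q[:,1]/-q[:,2]]
E
python3 - <<'E'
from h import *
b=dict(np.load("pics/top0.npz"));a=dict(np.load("pics/scene0.npz"))
A=cv2.resize(a["frame"][120:280,140:300],None,fx=3.6,fy=3.6,interpolation=2)
B=cv2.resize(b["frame"][155:265,165:275],(576,576),interpolation=2)
cv2.imwrite("pics/crop.png",cv2.resize(np.hstack([B,A]),(800,400))[:,:,::-1])
w=cloud(b);
for n,c in(("top",b),("scene",a)):
    w=cloud(c);z=w[...,2]
    for lo,hi in((150,180),(182,215),(100,145)):
        m=(z>lo)&(z<hi)&(w[...,0]>300)&(w[...,0]<750)&(abs(w[...,1])<250)
        p=w[m];print(n,lo,m.sum(),np.round(p.mean(0)),np.round(p.min(0)),np.round(p.max(0)))
# ball candidates top
w=cloud(b)
for u,v in((240,170),(181,179),(251,238),(203,246),(216,203)):
    print(u,v,np.round(w[v-1:v+2,u-1:u+2].reshape(-1,3)[[0,4,8]]))
E
```

```text
top 150 910 [512.   1. 169.] [414. -99. 152.] [613. 101. 180.]
top 182 41 [513.   0. 193.] [506.  -8. 184.] [521.  10. 197.]
top 100 999 [527.  -5. 132.] [ 464. -105.  111.] [750. 106. 145.]
scene 150 1168 [497.  -4. 165.] [ 409. -100.  150.] [606. 100. 180.]
scene 182 56 [507.  -1. 189.] [502.  -7. 182.] [518.   9. 195.]
scene 100 1410 [501. -26. 126.] [ 458. -105.  101.] [750. 106. 145.]
240 170 [[604. -59. 172.]
 [602. -62. 170.]
 [599. -65. 172.]]
181 179 [[577.  94. 174.]
 [574.  92. 173.]
 [ nan  nan  nan]]
251 238 [[ 426.  -94.   -0.]
 [ 423.  -97.    0.]
 [ 420. -100.   -1.]]
203 246 [[400.  52.   1.]
 [397.  49.   3.]
 [394.  46.   1.]]
216 203 [[513.  -1. 196.]
 [511.  -3. 191.]
 [509.  -6. 190.]]
```

View pics/crop.png

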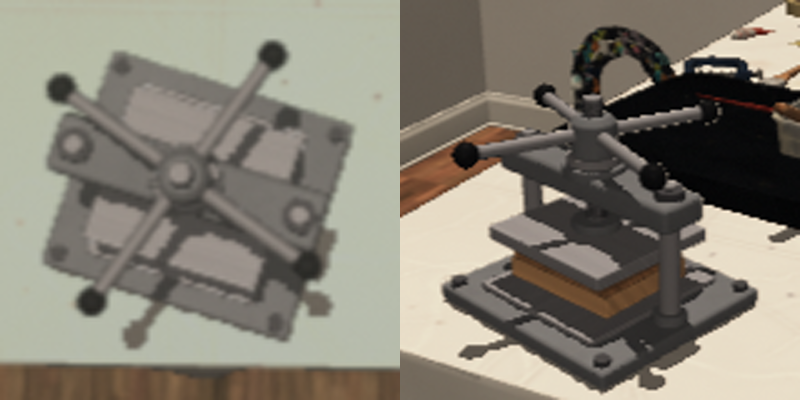

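The left crop shows the hub at about (183,173) with balls at (272,55), (61,88), (308,265) and (91,300). In the right crop the plate stands clear above the block. Next I refine the axis, the spoke phase and the plate height.

```bash
cat >> h.py <<'E'
def wheel(c,c0=(512,0)):
    from scipy.optimize import least_squares
    w=cloud(c);p=w[(w[...,2]>154)&(w[...,2]<176)];p=p[:,:2]
    p=p[(np.hypot(*(p-c0).T)<125)&(np.hypot(*(p-c0).T)>35)]
    def f(x):
        d=p-x[:2];a=np.arctan2(d[:,1],d[:,0])-x[2];a=(a+np.pi/4)%(np.pi/2)-np.pi/4
        return np.hypot(*d.T)*np.sin(a)
    best=min((least_squares(f,[*c0,t],loss="soft_l1",f_scale=4) for t in np.arange(0,1.57,.2)),key=lambda r:r.cost)
    return best.x[:2],np.degrees(best.x[2])%90,best.cost/len(p)
E
python3 - <<'E'
from h import *
for n in("top","scene"):
    c=dict(np.load(f"pics/{n}0.npz"));print(n,wheel(c));w=cloud(c)
    m=(w[...,2]>50)&(w[...,2]<95)&(np.hypot(w[...,0]-512,w[...,1])<95)
    print(np.histogram(w[m][:,2],bins=np.arange(50,96,3)))
    m=(w[...,2]>180)&(np.hypot(w[...,0]-512,w[...,1])<14);print(np.percentile(w[m][:,2],[50,80,95]))
E
```

```text
top (array([5.12963401e+02, 4.18792150e-01]), np.float64(55.24505691866966), np.float64(6.427626396562678))
(array([  0,   0,   0,   0,   0,   0,  15, 296, 716, 150,   2,   0,   0,
         0,   0]), array([50, 53, 56, 59, 62, 65, 68, 71, 74, 77, 80, 83, 86, 89, 92, 95]))
[192.32764252 194.76757417 196.09651456]
scene (array([5.04877646e+02, 7.74618501e-02]), np.float64(55.2737912110646), np.float64(4.093467226105873))
(array([  8,  10,   7,  15,  91, 116, 106, 353, 848,  46,  59, 101,  24,
        29,  29]), array([50, 53, 56, 59, 62, 65, 68, 71, 74, 77, 80, 83, 86, 89, 92, 95]))
[188.95724483 193.11631383 193.63719328]
```

>>> arm_command:
  motion: "0 0 0 0 0 0 1; 0 0 0 0 0 0 1"

```text
t: 0.27
tool_pos: [322.3, 649.2, 237.2]
ee_rot: [[-0.896, 0.445, -0.0], [0.445, 0.896, -0.001], [-0.0, -0.001, -1.0]]
contact_force: [0.4, 0.2, -0.8]
width: 84.0
grip_force: 0.0
```

>>> arm_command:
  motion: "-10 -13 0 0 0 0 1; -19 -25.5 0 0 0 0 1; -19 -25.5 0 0 0 0 1; -19 -25.5 0 0 0 0 1; -19 -25.5 0 0 0 0 1; -19 -25.5 0 0 0 0 1; -19 -25.5 0 0 0 0 1; -19 -25.5 0 0 0 0 1; -19 -25.5 0 0 0 0 1; -19 -25.5 0 0 0 0 1; -19 -25.5 0 0 0 0 1; -19 -25.5 0 0 0 0 1; -19 -25.5 0 0 0 0 1; -19 -25.5 0 0 0 0 1; -19 -25.5 0 0 0 0 1; -19 -25.5 0 0 0 0 1; -19 -25.5 0 0 0 0 1; -19 -25.5 0 0 0 0 1; -19 -25.5 0 0 0 0 1; -19 -25.5 0 0 0 0 1"

```text
t: 1.93
tool_pos: [433.6, 37.3, 237.9]
ee_rot: [[-0.896, 0.445, 0.001], [0.445, 0.896, 0.0], [-0.001, 0.0, -1.0]]
contact_force: [0.1, 1.1, -0.8]
width: 0.7
grip_force: 0.0
```

>>> arm_command:
  motion: "-10 -13 0 0 0 0 1; 0 0 0 0 0 0 1; 0 0 0 0 0 0 1; 0 0 0 0 0 0 1"

```text
t: 2.27
tool_pos: [436.6, 23.5, 237.7]
ee_rot: [[-0.896, 0.444, 0.0], [0.444, 0.896, 0.0], [0.0, 0.0, -1.0]]
contact_force: [-0.9, 0.6, 0.4]
width: 0.1
grip_force: 0.0
```

```bash
python3 - <<'E'
from station import *
from h import *
o=get_obs();print({k:np.round(o[k],3).tolist() for k in("t","tool_pos","ee_rot","joints","contact_force","width")})
c=read_camera("scene");cv2.imwrite("pics/s1.png",cv2.resize(c["frame"][60:300,100:340],(600,600))[:,:,::-1])
E
```

```text
{'t': 2.267, 'tool_pos': [436.589, 23.534, 237.672], 'ee_rot': [[-0.896, 0.444, 0.0], [0.444, 0.896, 0.0], [0.0, 0.0, -1.0]], 'joints': [-14.049, 14.73, 4.394, 128.021, -1.877, 37.299, 55.325], 'contact_force': [-0.875, 0.579, 0.384], 'width': 0.147}
```

View pics/s1.png

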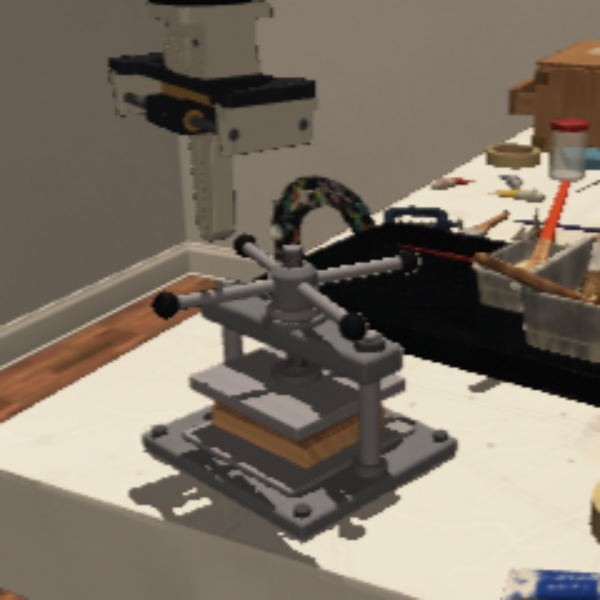

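>>> arm_command:
  motion: "0 -5 0 0 0 0 1; 0 -5 5 0 0 0 1; 0 0 13 0 0 0 1; 0 0 13 0 0 0 1; 0 0 13 0 0 0 1; 0 0 13 0 0 0 1; 0 0 8 0 0 0 1; 0 0 4 0 0 0 1; 0 0 0 0 0 0 1; 0 0 0 0 0 0 1"

```text
t: 3.15
tool_pos: [432.2, 13.8, 168.7]
ee_rot: [[-0.896, 0.444, -0.0], [0.444, 0.896, -0.0], [0.0, -0.0, -1.0]]
contact_force: [-0.2, 0.5, 0.4]
width: 0.1
grip_force: 0.0
```

```bash
cat >> h.py <<'E'
def arc(p0,r,a0,a1,n,C=(512,.5),R=np.array([[-.896,.445],[.445,.896]])):
    a=np.radians(np.linspace(a0,a1,n+1)[1:]);q=np.c_[C[0]+r*np.cos(a),C[1]+r*np.sin(a)]
    d=np.diff(np.vstack([p0,q]),axis=0)@R
    print("; ".join(f"{x:.1f} {y:.1f} 0 0 0 0 1" for x,y in d), np.round(q[-1],1))
    return q[-1]
E
python3 - <<'E'
from station import *
from h import *
o=get_obs();print({k:np.round(o[k],3).tolist() for k in("t","tool_pos","joints","contact_force")})
p=o["tool_pos"][:2]
p=arc(p,80,169,109,19)
p=arc(p,80,109,46,20)
p=arc(p,80,46,-17,20)
p=arc(p,80,-17,-70,20)
E
```

```text
{'t': 3.15, 'tool_pos': [432.175, 13.78, 168.722], 'joints': [-12.06, 21.308, 3.576, 132.867, -2.967, 25.906, 57.552], 'contact_force': [-0.175, 0.502, 0.422]}
0.8 6.6 0 0 0 0 1; 0.8 4.3 0 0 0 0 1; 0.6 4.4 0 0 0 0 1; 0.3 4.4 0 0 0 0 1; 0.1 4.4 0 0 0 0 1; -0.2 4.4 0 0 0 0 1; -0.4 4.4 0 0 0 0 1; -0.6 4.4 0 0 0 0 1; -0.9 4.3 0 0 0 0 1; -1.1 4.3 0 0 0 0 1; -1.3 4.2 0 0 0 0 1; -1.6 4.1 0 0 0 0 1; -1.8 4.0 0 0 0 0 1; -2.0 3.9 0 0 0 0 1; -2.2 3.8 0 0 0 0 1; -2.4 3.7 0 0 0 0 1; -2.6 3.5 0 0 0 0 1; -2.8 3.4 0 0 0 0 1; -3.0 3.2 0 0 0 0 1 [486.   76.1]
-3.2 3.0 0 0 0 0 1; -3.3 2.9 0 0 0 0 1; -3.5 2.7 0 0 0 0 1; -3.6 2.5 0 0 0 0 1; -3.8 2.3 0 0 0 0 1; -3.9 2.1 0 0 0 0 1; -4.0 1.9 0 0 0 0 1; -4.1 1.6 0 0 0 0 1; -4.2 1.4 0 0 0 0 1; -4.2 1.2 0 0 0 0 1; -4.3 0.9 0 0 0 0 1; -4.3 0.7 0 0 0 0 1; -4.4 0.5 0 0 0 0 1; -4.4 0.2 0 0 0 0 1; -4.4 -0.0 0 0 0 0 1; -4.4 -0.3 0 0 0 0 1; -4.4 -0.5 0 0 0 0 1; -4.3 -0.7 0 0 0 0 1; -4.3 -1.0 0 0 0 0 1; -4.2 -1.2 0 0 0 0 1 [567.6  58. ]
-4.2 -1.4 0 0 0 0 1; -4.1 -1.7 0 0 0 0 1; -4.0 -1.9 0 0 0 0 1; -3.9 -2.1 0 0 0 0 1; -3.7 -2.3 0 0 0 0 1; -3.6 -2.5 0 0 0 0 1; -3.5 -2.7 0 0 0 0 1; -3.3 -2.9 0 0 0 0 1; -3.1 -3.1 0 0 0 0 1; -3.0 -3.2 0 0 0 0 1; -2.8 -3.4 0 0 0 0 1; -2.6 -3.6 0 0 0 0 1; -2.4 -3.7 0 0 0 0 1; -2.2 -3.8 0 0 0 0 1; -2.0 -3.9 0 0 0 0 1; -1.8 -4.0 0 0 0 0 1; -1.5 -4.1 0 0 0 0 1; -1.3 -4.2 0 0 0 0 1; -1.1 -4.3 0 0 0 0 1; -0.8 -4.3 0 0 0 0 1 [588.5 -22.9]
-0.5 -3.7 0 0 0 0 1; -0.4 -3.7 0 0 0 0 1; -0.2 -3.7 0 0 0 0 1; -0.0 -3.7 0 0 0 0 1; 0.2 -3.7 0 0 0 0 1; 0.3 -3.7 0 0 0 0 1; 0.5 -3.7 0 0 0 0 1; 0.7 -3.6 0 0 0 0 1; 0.8 -3.6 0 0 0 0 1; 1.0 -3.6 0 0 0 0 1; 1.2 -3.5 0 0 0 0 1; 1.3 -3.5 0 0 0 0 1; 1.5 -3.4 0 0 0 0 1; 1.6 -3.3 0 0 0 0 1; 1.8 -3.2 0 0 0 0 1; 1.9 -3.2 0 0 0 0 1; 2.1 -3.1 0 0 0 0 1; 2.2 -3.0 0 0 0 0 1; 2.4 -2.9 0 0 0 0 1; 2.5 -2.7 0 0 0 0 1 [539.4 -74.7]
```

>>> arm_command:
  motion: "0.8 6 0 0 0 0 1; 0.8 4.3 0 0 0 0 1; 0.6 4.4 0 0 0 0 1; 0.3 4.4 0 0 0 0 1; 0.1 4.4 0 0 0 0 1; -0.2 4.4 0 0 0 0 1; -0.4 4.4 0 0 0 0 1; -0.6 4.4 0 0 0 0 1; -0.9 4.3 0 0 0 0 1; -1.1 4.3 0 0 0 0 1; -1.3 4.2 0 0 0 0 1; -1.6 4.1 0 0 0 0 1; -1.8 4 0 0 0 0 1; -2 3.9 0 0 0 0 1; -2.2 3.8 0 0 0 0 1; -2.4 3.7 0 0 0 0 1; -2.6 3.5 0 0 0 0 1; -2.8 3.4 0 0 0 0 1; -3 3.2 0 0 0 0 1; 0 0 0 0 0 0 1"

```text
t: 4.82
tool_pos: [486.7, 76.2, 168.6]
ee_rot: [[-0.896, 0.444, 0.001], [0.444, 0.896, 0.0], [-0.001, 0.001, -1.0]]
contact_force: [0.3, 0.1, -0.0]
width: 0.5
grip_force: 0.3
```

```bash
python3 - <<'E'
from station import *
from h import *
print(wheel(read_camera("top")),np.round(get_obs()["joints"],1))
c=read_camera("scene");cv2.imwrite("pics/s2.png",cv2.resize(c["frame"][60:300,100:340],(600,600))[:,:,::-1])
E
```

```text
(array([5.12764348e+02, 4.61081060e-01]), np.float64(2.347510460215318), np.float64(6.3819322226585875)) [-18.5  24.5   4.1 125.8  -3.4  29.7  51.8]
```

View pics/s2.png

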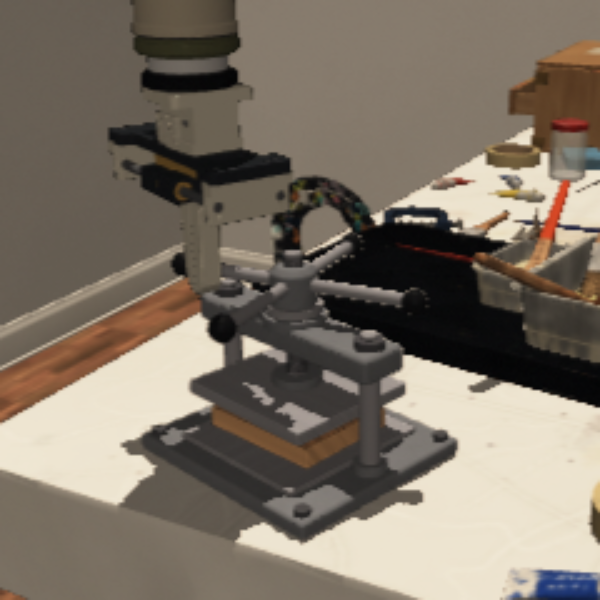

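The wheel has turned 53° and the pushed spoke is at 92°, just ahead of the fingertips at (200,280). The plate is lower than before, so I keep going.

>>> arm_command:
  motion: "-3.2 3 0 0 0 0 1; -3.3 2.9 0 0 0 0 1; -3.5 2.7 0 0 0 0 1; -3.6 2.5 0 0 0 0 1; -3.8 2.3 0 0 0 0 1; -3.9 2.1 0 0 0 0 1; -4 1.9 0 0 0 0 1; -4.1 1.6 0 0 0 0 1; -4.2 1.4 0 0 0 0 1; -4.2 1.2 0 0 0 0 1; -4.3 0.9 0 0 0 0 1; -4.3 0.7 0 0 0 0 1; -4.4 0.5 0 0 0 0 1; -4.4 0.2 0 0 0 0 1; -4.4 0 0 0 0 0 1; -4.4 -0.3 0 0 0 0 1; -4.4 -0.5 0 0 0 0 1; -4.3 -0.7 0 0 0 0 1; -4.3 -1 0 0 0 0 1; -4.2 -1.2 0 0 0 0 1"

```text
t: 6.58
tool_pos: [567.8, 57.4, 168.7]
ee_rot: [[-0.896, 0.445, 0.0], [0.445, 0.896, 0.0], [-0.0, 0.0, -1.0]]
contact_force: [-2.7, 1.3, -0.6]
width: 0.6
grip_force: 1.2
```

>>> arm_command:
  motion: "-4.2 -1.4 0 0 0 0 1; -4.1 -1.7 0 0 0 0 1; -4 -1.9 0 0 0 0 1; -3.9 -2.1 0 0 0 0 1; -3.7 -2.3 0 0 0 0 1; -3.6 -2.5 0 0 0 0 1; -3.5 -2.7 0 0 0 0 1; -3.3 -2.9 0 0 0 0 1; -3.1 -3.1 0 0 0 0 1; -3 -3.2 0 0 0 0 1; -2.8 -3.4 0 0 0 0 1; -2.6 -3.6 0 0 0 0 1; -2.4 -3.7 0 0 0 0 1; -2.2 -3.8 0 0 0 0 1; -2 -3.9 0 0 0 0 1; -1.8 -4 0 0 0 0 1; -1.5 -4.1 0 0 0 0 1; -1.3 -4.2 0 0 0 0 1; -1.1 -4.3 0 0 0 0 1; -0.8 -4.3 0 0 0 0 1"

```text
t: 8.25
tool_pos: [588.4, -23.7, 168.7]
ee_rot: [[-0.896, 0.445, 0.0], [0.445, 0.896, 0.0], [-0.0, 0.0, -1.0]]
contact_force: [-0.5, 2.3, -0.1]
width: 0.1
grip_force: 1.2
```

```bash
python3 - <<'E'
from station import *
from h import *
print(wheel(read_camera("top")),np.round(get_obs()["joints"],1))
c=read_camera("scene");w=cloud(c)
m=(w[...,2]>45)&(w[...,2]<75)&(np.hypot(w[...,0]-512,w[...,1])<95)
print(np.histogram(w[m][:,2],bins=np.arange(45,76,2)))
E
```

```text
(array([452.25137216, -90.79949707]), np.float64(54.79296445189311), np.float64(4.702317775354558)) [ -5.7  30.    3.7 113.7  -3.   36.4  63.5]
(array([ 10,  50,  69,  62,  68,  83, 363, 930,  51,  33,  30,  93,  32,
        23,  20]), array([45, 47, 49, 51, 53, 55, 57, 59, 61, 63, 65, 67, 69, 71, 73, 75]))
```

>>> arm_command:
  motion: "-0.5 -3.7 0 0 0 0 1; -0.4 -3.7 0 0 0 0 1; -0.2 -3.7 0 0 0 0 1; 0 -3.7 0 0 0 0 1; 0.2 -3.7 0 0 0 0 1; 0.3 -3.7 0 0 0 0 1; 0.5 -3.7 0 0 0 0 1; 0.7 -3.6 0 0 0 0 1; 0.8 -3.6 0 0 0 0 1; 1 -3.6 0 0 0 0 1"

```text
t: 9.18
tool_pos: [573.1, -50.2, 169.1]
ee_rot: [[-0.897, 0.442, 0.006], [0.442, 0.897, 0.005], [-0.003, 0.008, -1.0]]
contact_force: [11.8, 24.5, -7.3]
width: 0.1
grip_force: 11.5
```

>>> arm_command:
  motion: "1.2 -3.5 0 0 0 0 1; 1.3 -3.5 0 0 0 0 1; 1.5 -3.4 0 0 0 0 1; 1.6 -3.3 0 0 0 0 1"

```text
t: 9.52
tool_pos: [567.9, -54.0, 169.6]
ee_rot: [[-0.899, 0.437, 0.017], [0.437, 0.899, 0.011], [-0.011, 0.017, -1.0]]
contact_force: [28.6, 41.1, -20.9]
width: 0.0
grip_force: 22.0
```

Force rises along the tangent, which is the spoke's reaction, so the wheel is tight. I back off along the arc and lift.

>>> arm_command:
  motion: "-1.6 3.3 0 0 0 0 1; -1.5 3.4 0 0 0 0 1; -1.3 3.5 0 0 0 0 1; -1.2 3.5 0 0 0 0 1; -1 3.6 0 0 0 0 1; -0.8 3.6 0 0 0 0 1; -0.7 3.6 0 0 0 0 1; -0.5 3.7 0 0 0 0 1; -0.3 3.7 0 0 0 0 1; 0 0 0 0 0 0 1; 0 0 -10 0 0 0 1; 0 0 -15 0 0 0 1; 0 0 -20 0 0 0 1; 0 0 -20 0 0 0 1; 0 0 -20 0 0 0 1; 0 0 -20 0 0 0 1; -20 0 0 0 0 0 1; -30 0 0 0 0 0 1; -30 0 0 0 0 0 1; 0 0 0 0 0 0 1"

```text
t: 11.18
tool_pos: [656.0, -79.3, 274.4]
ee_rot: [[-0.894, 0.447, 0.003], [0.447, 0.894, -0.002], [-0.004, -0.0, -1.0]]
contact_force: [0.0, 0.4, -0.4]
width: 0.6
grip_force: 0.0
```

```bash
python3 - <<'E'
from station import *
from h import *
c=read_camera("scene");w=cloud(c);print(wheel(c,(507,0)))
m=(w[...,2]>45)&(w[...,2]<75)&(np.hypot(w[...,0]-512,w[...,1])<95)
print(np.histogram(w[m][:,2],bins=np.arange(45,76,2)))
m=(w[...,2]>178)&(w[...,2]<210)&(np.hypot(w[...,0]-510,w[...,1])<14);print(np.percentile(w[m][:,2],[50,80,95]))
cv2.imwrite("pics/s3.png",cv2.resize(c["frame"][60:300,100:340],(600,600))[:,:,::-1])
E
```

```text
(array([5.06114703e+02, 1.24912919e-01]), np.float64(38.46525381948943), np.float64(4.800033961506372))
(array([  35,   59,   72,   76,   73,  153, 1053,  163,   26,   27,   62,
         77,   14,   25,   14]), array([45, 47, 49, 51, 53, 55, 57, 59, 61, 63, 65, 67, 69, 71, 73, 75]))
[178.51518104 178.86104773 179.07448554]
```

View pics/s3.png

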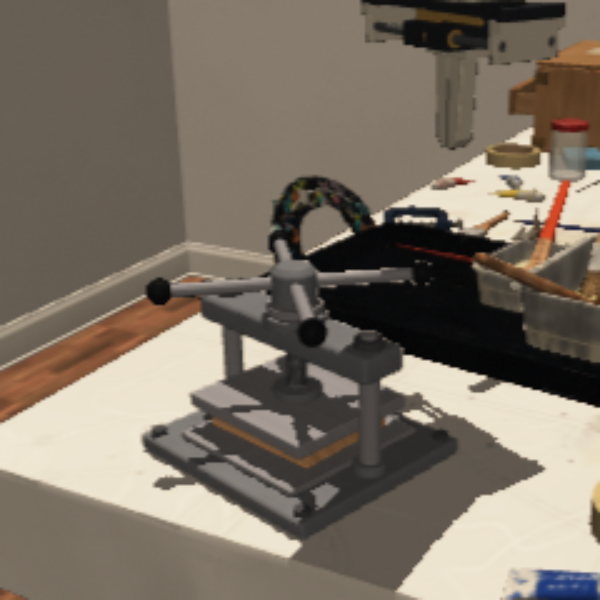

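The plate now sits on the block with the spokes at 38.5° (mod 90), but the spring-back isn't clear. I go back for a gentle second push to confirm it is tight.

>>> arm_command:
  motion: "30 0 0 0 0 0 1; 30 0 0 0 0 0 1; 20 0 0 0 0 0 1; 0 0 20 0 0 0 1; 0 0 20 0 0 0 1; 0 0 20 0 0 0 1; 0 0 20 0 0 0 1; 0 0 15 0 0 0 1; 0 0 10 0 0 0 1; 0 0 0 0 0 0 1; 0.3 -2 0 0 0 0 1; 0.4 -2 0 0 0 0 1; 0 0 0 0 0 0 1"

```text
t: 12.32
tool_pos: [578.6, -44.2, 169.7]
ee_rot: [[-0.895, 0.445, 0.001], [0.445, 0.895, -0.0], [-0.001, 0.0, -1.0]]
contact_force: [0.0, -0.5, 0.3]
width: 0.4
grip_force: 0.0
```

>>> arm_command:
  motion: "0.4 -1.5 0 0 0 0 1; 0 0 0 0 0 0 1"

```text
t: 12.48
tool_pos: [577.6, -45.1, 169.3]
ee_rot: [[-0.896, 0.445, 0.001], [0.445, 0.896, -0.0], [-0.001, 0.0, -1.0]]
contact_force: [0.2, 0.5, 0.6]
width: 0.6
grip_force: 0.0
```

>>> arm_command:
  motion: "0.4 -1.5 0 0 0 0 1; 0 0 0 0 0 0 1"

```text
t: 12.65
tool_pos: [577.0, -45.6, 169.1]
ee_rot: [[-0.896, 0.444, 0.002], [0.444, 0.896, 0.001], [-0.001, 0.001, -1.0]]
contact_force: [0.9, 1.9, 0.9]
width: 0.6
grip_force: 1.0
```

>>> arm_command:
  motion: "0.4 -1.5 0 0 0 0 1; 0 0 0 0 0 0 1"

```text
t: 12.82
tool_pos: [576.6, -46.1, 169.1]
ee_rot: [[-0.896, 0.444, 0.002], [0.444, 0.896, 0.001], [-0.002, 0.002, -1.0]]
contact_force: [2.7, 4.3, 2.4]
width: 0.2
grip_force: 2.4
```

>>> arm_command:
  motion: "0.4 -1.5 0 0 0 0 1; 0 0 0 0 0 0 1"

```text
t: 12.98
tool_pos: [576.0, -46.6, 169.2]
ee_rot: [[-0.896, 0.444, 0.003], [0.444, 0.896, 0.002], [-0.002, 0.003, -1.0]]
contact_force: [3.4, 6.5, 1.7]
width: 0.6
grip_force: 3.5
```

>>> arm_command:
  motion: "0.4 -1.5 0 0 0 0 1; 0 0 0 0 0 0 1; 0 0 0 0 0 0 1"

```text
t: 13.23
tool_pos: [575.5, -47.1, 169.2]
ee_rot: [[-0.897, 0.443, 0.004], [0.443, 0.897, 0.002], [-0.003, 0.004, -1.0]]
contact_force: [5.0, 7.7, 1.2]
width: 0.3
grip_force: 4.5
```

>>> arm_command:
  motion: "0.4 -1.5 0 0 0 0 1; 0 0 0 0 0 0 1; 0 0 0 0 0 0 1"

```text
t: 13.48
tool_pos: [575.0, -47.6, 169.3]
ee_rot: [[-0.897, 0.442, 0.005], [0.443, 0.897, 0.003], [-0.003, 0.005, -1.0]]
contact_force: [6.3, 9.9, 0.3]
width: 0.5
grip_force: 5.6
```

```bash
python3 - <<'E'
from station import *
from h import *
c=read_camera("scene");w=cloud(c);print(wheel(c,(507,0)))
E
```

```text
(array([506.79242265,   0.73205703]), np.float64(37.39404747278151), np.float64(10.058868520184088))
```

It resists with 12 N almost at once while the wheel turns only about 1°, so it is tight. Now I release and lift clear.

>>> arm_command:
  motion: "-0.4 2 0 0 0 0 1; -0.4 2 0 0 0 0 1; -0.4 2 0 0 0 0 1; -0.4 2 0 0 0 0 1; -0.4 2 0 0 0 0 1; -0.4 3 0 0 0 0 1; -0.4 3 0 0 0 0 1; 0 0 0 0 0 0 1; 0 0 -15 0 0 0 1; 0 0 -20 0 0 0 1; 0 0 -20 0 0 0 1; 0 0 -20 0 0 0 1; 0 0 -20 0 0 0 1; -30 0 0 0 0 0 1; -30 0 0 0 0 0 1; -20 0 0 0 0 0 1; 0 0 0 0 0 0 1; 0 0 0 0 0 0 1"

```text
t: 15.03
tool_pos: [653.7, -73.7, 263.0]
ee_rot: [[-0.895, 0.446, -0.001], [0.446, 0.895, -0.0], [0.001, -0.001, -1.0]]
contact_force: [-0.9, -0.0, 0.0]
width: 0.3
grip_force: 0.0
```

```bash
python3 - <<'E'
from station import *
from h import *
c=read_camera("scene");w=cloud(c);print(wheel(c,(507,0)))
m=(w[...,2]>53)&(w[...,2]<63)&(np.hypot(w[...,0]-512,w[...,1])<95);print(np.median(w[m][:,2]))
o=get_obs();print(o["t"],o["tool_pos"],o["contact_force"])
print(hand_in())
E
```

```text
(array([ 5.06041107e+02, -4.48292659e-02]), np.float64(38.407332519344145), np.float64(4.685372738960385))
58.014163904855366
15.0833 [653.00260023 -73.03593128 262.99437391] [-0.82382069  0.31606486 -0.83628816]
the job is handed in; nothing more can be done
None
```

The press is closed on the block and the job is handed in at 15.1 s. The plate's lower face measures about 45 mm, the wheel took 12 N with almost no turn, and the arm is clear; no verdict came back and the pressing force itself was not measured.

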